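# Strip the tape dispenser back into stock

### The arm

A 6-joint arm with a two-finger parallel gripper is mounted at the origin on the work surface. World frame = base frame: x ahead of the robot, y to its left, z up, the work surface at z = 0. Lengths are in m, angles in rad, forces in N, time in s.
With the tool pointing down it reaches from about 0.275 to 0.725 m from the base axis. Payload 5.6 kg.
Tool frame: the origin (TCP) lies on the centre line of the jaws, within the pads' length; the fingertips stand 14 mm ahead of it and the grasp point (between the pads) lies 5 mm behind it; z points along the fingers, y is the line along which they close (so a half turn about z gives the same grasp; the last joint's range is limited). The gripper opens to 85 mm and grips with 20 to 120 N. Pads are 22 mm wide; open, the fingers measure 114 mm over their backs; the gripper's body (76 mm by 85 mm) begins 54 mm behind the grasp point. The pads swing forward as they close: fully open they stand 13 mm farther back than shut.
Start: joints at [1.416, 0.255, 0.108, 0, -1.424, -0.285], TCP at [0.234, 0.498, 0.245] pointing down, gripper open.
Joint ranges: [-2.95, 2.95], [-1.21, 1.97], [-1.09, 1.5], [-2.87, 1.71], [-2.94, -0.07], [-3.05, 3.05]. Speed limits (rad/s): [2.57, 2.57, 3.14, 3.14, 3.14, 3.14].

### API

Orientations are given as a unit quaternion [w, x, y, z].
In Python, from bench import env, imaging gives the robot as it stands.
- The arm moves only by the tool play_rows, never from a script. Its arguments are lists of equal length, an entry for each row: "rot": the turn, a rotation vector about the world's x, y, z normalised to -1 to 1, where 1 is 45 degrees, a list of three; "offset": the shift along the world's x, y, z normalised to -1 to 1, where 1 is 0.1 m, a list of three; "hand": the opening, from 0 (shut) to 1 (fully open). In form: {"rot": [[wx, wy, wz], ...], "offset": [[x, y, z], ...], "hand": [hand, ...]}. A call has 1 to 8 rows; each row is the pose to reach, as a shift and turn from the pose commanded when the call began; what a row does not reach only later rows make up. A row lasts 1/8 s, in which the tool goes at most 62.5 mm and 10.7 degrees, less where a joint would pass 70% of its speed; a pose out of reach is approached as far as the arm can. A call with a number of a shift or a turn outside -1 to 1 is refused whole. A call with a gripper value outside its range is refused whole. The fingers move at their own pace and stop on an object; "grip_force" is the grip in N (left out, the last holds). Time passes only in rows, so rows that repeat a pose let the fingers close. It gives the time, the measured TCP pose, the force, the opening and the grip force at its end, in the units of the state.
- env.observe(): the state, without advancing time (a new reading comes with each control period).
- imaging.read_camera(name): name is "scene" or "top" or "wrist"; returns (picture, depth): 480x640x3 uint8, red, green, blue; 480x640 float32, m along the optical axis (not along the pixel's ray), 0 where there is no reading.
- imaging.camera_info(name): a dict with "camera_matrix" (3x3 intrinsics, pixels), "world_to_cam" (4x4, takes a point from world to camera coordinates); the wrist camera has in their place "T_tool_cam" (4x4, takes a point from camera to tool coordinates, whose origin is the TCP and whose axes are the flange's). Camera axes: x right, y down, z forward; pixel columns grow to the right and rows downward; lengths in m; the calibration is good to about 2 mm. A picture is of the moment at which its call begins: read the wrist's pose just before it. camera_info takes no time and is no camera call.
- env.close_job(): hands the job in; it is judged then, once.
The state is a dict: "time": time; "joint_pos": joint angles; "joint_vel": joint speeds; "joint_torque": joint torques, N m; "ee_pos": TCP position; "ee_rot": TCP orientation; "wrist_force": force on the tool from outside, world axes, zero at the start; "wrist_torque": the same for the moment, N m; "finger_gap": finger opening in m; "grasp_force": force on a finger pad.
Only numpy, scipy, OpenCV 4.12 (cv2) and the standard library are available. Lean on these libraries where they do the work, as an engineer would, in place of code of your own. Each camera call takes 0.05 s, during which the arm holds its last target. There are 200 camera calls.

### The job

Clear the tape dispenser: slide the black stop collar off the free end of its rod and put it in the steel dish first, then take the tape rolls off and put each one in the bin of its own colour, and let go of everything. Leave the glass bottle where it stands.

Things in the scene. Friction and masses are not known exactly. Their poses are not given: they have to be found in the camera images.
- stand: Fixed tape dispenser: grey base 90 (x) x 180 x 15 mm high, grey upright 134 mm high at its -y end, and one level steel rod, 14 mm thick, axis 115 mm up, from the upright (y = -110 mm) along +y to its free end (y = +100). Origin on the bench under the rod. Threaded on it: three tape rolls near y = -60, -15, +30 in any colour order, then the collar near y = +75.
- collar: Black stop collar, a plain ring 40 mm outside diameter, 22 mm bore, 14 mm wide, about 40 g, its clamp screw already slackened so that it slides freely. Origin at its centre; its y axis is the ring's axis. At the start it hangs on the rod between the rolls and the free end, its centre 4 mm below the rod's axis (111 mm above the bench).
- red_roll: Roll of red insulating tape, 62 mm outside diameter, 36 mm bore in a white core, 19 mm wide, about 60 g. Origin at its centre; its y axis is the roll's axis. At the start it hangs loose on the rod, its axis along the rod, its centre 11 mm below the rod's axis (104 mm above the bench).
- yellow_roll: Roll of yellow insulating tape, 62 mm outside diameter, 36 mm bore in a white core, 19 mm wide, about 60 g. Origin at its centre; its y axis is the roll's axis. At the start it hangs loose on the rod, its axis along the rod, its centre 11 mm below the rod's axis (104 mm above the bench).
- blue_roll: Roll of blue insulating tape, 62 mm outside diameter, 36 mm bore in a white core, 19 mm wide, about 60 g. Origin at its centre; its y axis is the roll's axis. At the start it hangs loose on the rod, its axis along the rod, its centre 11 mm below the rod's axis (104 mm above the bench).
- red_bin: Open-fronted red plastic stock bin fixed to the bench, 124 mm long (its x, low front towards -x), 88 mm wide (its y), inside 118 x 82 mm; floor 3 mm thick, front lip 28 mm high, sides 34 mm high in the front half and 52 mm in the rear half, back 52 mm. Origin: centre of its underside.
- yellow_bin: Open-fronted yellow plastic stock bin fixed to the bench, 124 mm long (its x, low front towards -x), 88 mm wide (its y), inside 118 x 82 mm; floor 3 mm thick, front lip 28 mm high, sides 34 mm high in the front half and 52 mm in the rear half, back 52 mm. Origin: centre of its underside.
- blue_bin: Open-fronted blue plastic stock bin fixed to the bench, 124 mm long (its x, low front towards -x), 88 mm wide (its y), inside 118 x 82 mm; floor 3 mm thick, front lip 28 mm high, sides 34 mm high in the front half and 52 mm in the rear half, back 52 mm. Origin: centre of its underside.
- dish: Round steel parts dish fixed to the bench, 120 mm across the rim, about 100 mm across the inside floor, 26 mm high, floor 3 mm thick. Origin: centre of its underside.
- bottle: Small amber glass solvent bottle with a steel cap, 54 mm diameter, 78 mm high, loose on the bench. Origin: centre of its underside. To be left where it stands.

How it is judged:
On the way, in this order (a step that is already met when the one before it is completed fails the run):
1. the stop collar is off the rod and let go in the steel dish (horizontal distance between collar and dish below 0.05 m and z of collar in the frame of dish below 0.03 m and contact force between the fingers and collar below 0.1 N), for 0.2 s.
2. after that, a first roll is let go in the bin of its own colour (((x of red_roll in the frame of red_bin between -0.052 and 0.052 m and y of red_roll in the frame of red_bin between -0.036 and 0.036 m and z of red_roll in the frame of red_bin below 0.042 m and contact force between the fingers and red_roll below 0.1 N) or (x of yellow_roll in the frame of yellow_bin between -0.052 and 0.052 m and y of yellow_roll in the frame of yellow_bin between -0.036 and 0.036 m and z of yellow_roll in the frame of yellow_bin below 0.042 m and contact force between the fingers and yellow_roll below 0.1 N) or (x of blue_roll in the frame of blue_bin between -0.052 and 0.052 m and y of blue_roll in the frame of blue_bin between -0.036 and 0.036 m and z of blue_roll in the frame of blue_bin below 0.042 m and contact force between the fingers and blue_roll below 0.1 N))), for 0.2 s.
At the end, for the whole second after the job is handed in: Collar in the dish (centre within 50 mm of its centre, under 30 mm above its underside); each roll inside the bin of its colour (centre within 52 mm lengthwise and 36 mm sideways of the bin's centre, under 42 mm above its underside, lying or standing); all let go and at rest (all of step 1 and x of red_roll in the frame of red_bin between -0.052 and 0.052 m and y of red_roll in the frame of red_bin between -0.036 and 0.036 m and z of red_roll in the frame of red_bin below 0.042 m and contact force between the fingers and red_roll below 0.1 N and x of yellow_roll in the frame of yellow_bin between -0.052 and 0.052 m and y of yellow_roll in the frame of yellow_bin between -0.036 and 0.036 m and z of yellow_roll in the frame of yellow_bin below 0.042 m and contact force between the fingers and yellow_roll below 0.1 N and x of blue_roll in the frame of blue_bin between -0.052 and 0.052 m and y of blue_roll in the frame of blue_bin between -0.036 and 0.036 m and z of blue_roll in the frame of blue_bin below 0.042 m and contact force between the fingers and blue_roll below 0.1 N and linear speed of each of collar, red_roll, yellow_roll, blue_roll below 0.02 m/s and angular speed of each of collar, red_roll, yellow_roll, blue_roll below 0.3 rad/s); the robot touches nothing.
It fails at once if the glass bottle is shifted more than 20 mm or tipped (distance of bottle from where it was at the start of the episode above 0.02 m or angle between bottle's own z axis and vertical above 0.4 rad).
It also fails if it takes over 115 s, if anything falls off the work surface, if the arm or the gripper's body presses on something with over 40 N, if the wrist force passes 120 N, or if a joint passes its speed limit or range.

## Working session

There is one attempt and no reset: what is moved stays moved. The work goes in short steps, Python scripts to look and compute and a tool call to move; the robot and the scene stay as the last step left them, time stands still between calls to the robot, and variables do not carry over. Pictures are saved under pics/ and viewed, at most 14 in all, crops included, and the job is handed in when it is done.

Besides the shell and the picture viewer there is one more tool, called by a JSON object that holds its "api" and its "payload". play_rows: Moves the arm, as the interface text tells. Its arguments: {"type":"object","properties":{"rot":{"type":"array"},"offset":{"type":"array"},"hand":{"type":"array"},"grip_force":{"type":"number"}},"required":["rot","offset","hand"]}

```bash
ls; mkdir -p pics; python3 - <<'E'
from bench import env, imaging
import numpy as np, cv2
for n in ("scene","top"):
    p,d=imaging.read_camera(n); cv2.imwrite(f"pics/{n}0.png",p[:,:,::-1]); np.savez(f"pics/{n}0.npz",p=p,d=d)
    i=imaging.camera_info(n); print(n,np.round(i["camera_matrix"],1).tolist(),np.round(i["world_to_cam"],4).tolist())
s=env.observe(); print({k:np.round(v,3).tolist() for k,v in s.items()})
E
```

```text
pics
scene [[453.7, 0.0, 322.9], [0.0, 453.7, 232.6], [0.0, 0.0, 1.0]] [[-0.6117, 0.7911, -0.0028, 0.3083], [0.5578, 0.4288, -0.7106, -0.2437], [-0.561, -0.4362, -0.7035, 1.1643], [0.0, 0.0, 0.0, 1.0]]
top [[593.3, 0.0, 319.9], [0.0, 593.3, 238.6], [0.0, 0.0, 1.0]] [[-0.0074, -0.9997, -0.0215, 0.0642], [-0.9872, 0.0107, -0.1592, 0.5555], [0.1594, 0.0201, -0.987, 1.0315], [0.0, 0.0, 0.0, 1.0]]
{'time': 0.1, 'joint_pos': [1.416, 0.256, 0.107, -0.0, -1.424, -0.285], 'joint_vel': [-0.0, -0.001, 0.003, -0.001, 0.0, 0.0], 'joint_torque': [-0.002, -38.76, 23.847, 5.378, -0.004, -0.0], 'ee_pos': [0.234, 0.497, 0.244], 'ee_rot': [0.001, 0.976, -0.218, -0.0], 'wrist_force': [-0.167, 0.254, -0.052], 'wrist_torque': [0.01, 0.043, -0.041], 'grasp_force': 0.0, 'finger_gap': 0.086}
```

View pics/scene0.png

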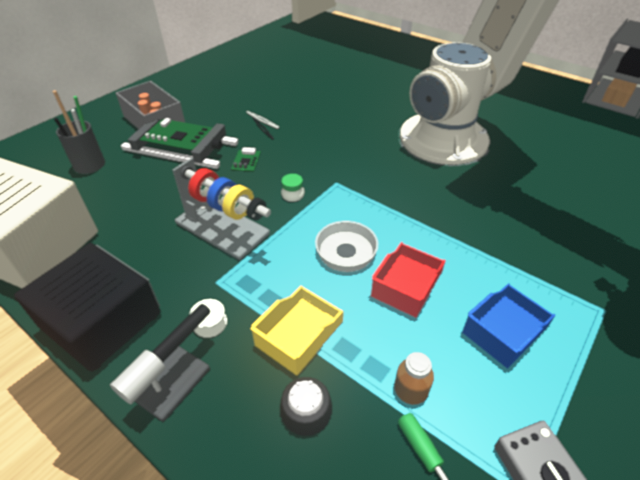

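View pics/top0.png

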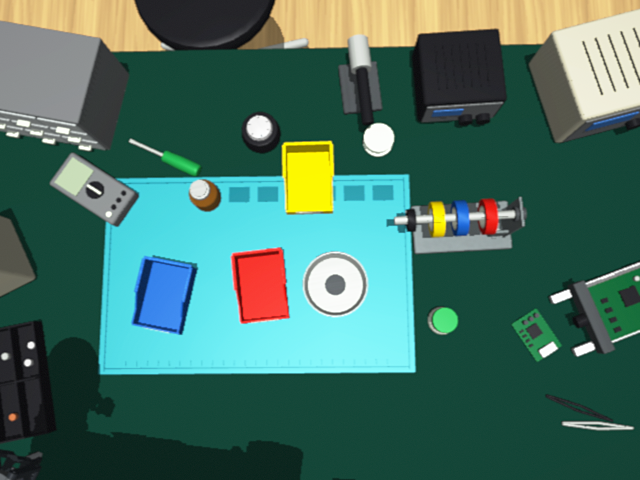

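The scene view shows yellow, blue and red rolls from the free end inward, with the black collar outermost. In the top view they are at about (437,218), (461,217) and (488,215), with the collar at (412,219). The dish is at (335,284), and the red, yellow and blue bins are at (260,285), (308,177) and (165,294). The bottle is at (205,195).

```bash
cat > h.py <<'E'
import numpy as np, cv2
from bench import env, imaging
def world(n,p,d):
    i=imaging.camera_info(n); K=np.array(i["camera_matrix"]); T=np.linalg.inv(np.array(i["world_to_cam"]))
    v,u=np.mgrid[:480,:640]; P=np.stack([(u-K[0,2])/K[0,0]*d,(v-K[1,2])/K[1,1]*d,d,np.ones_like(d)],-1)
    return (P@T.T)[...,:3]
def mask(p,c):
    h=cv2.cvtColor(p,cv2.COLOR_RGB2HSV); H,S,V=[h[...,k].astype(int) for k in range(3)]
    m={"red":(H<8)|(H>172),"yellow":(H>22)&(H<34),"blue":(H>102)&(H<122)}[c]
    return m&(S>150)&(V>70)
E
python3 - <<'E'
from h import *
z=np.load("pics/top0.npz"); W=world("top",z["p"],z["d"]); ok=z["d"]>0
for c in ("red","yellow","blue"):
    m=mask(z["p"],c)&ok
    m[:, :400]&=True
    left=m.copy(); left[:,345:]=False; left[:,:120]=False
    n,l,st,_=cv2.connectedComponentsWithStats(left.astype(np.uint8)); k=1+st[1:,4].argmax()
    q=W[l==k]; r=cv2.minAreaRect((q[:,:2]*1000).astype(np.float32)); print(c,"bin",np.round(r[0],1),np.round(r[1],1),round(r[2],1),"z",np.percentile(q[:,2],[1,50,99]).round(3),"box",np.round(cv2.boxPoints(r)).tolist())
    # floor
    rt=m.copy(); rt[:,:405]=False; rt[:,540:]=False; rt[:170]=False; rt[260:]=False
    q=W[rt]; q=q[q[:,2]>.03]; t=q[q[:,2]>np.percentile(q[:,2],98)-.004]
    print(c,"roll n",len(q),"top mean",t.mean(0).round(4),"x rng",np.percentile(q[:,0],[2,98]).round(4),"y",np.percentile(q[:,1],[2,50,98]).round(4))
# rod & collar
for name,(a,b,u0,u1) in {"rodend":(205,235,392,406),"collar":(205,235,405,418),"stand":(195,250,412,515)}.items():
    q=W[a:b,u0:u1][ok[a:b,u0:u1]]
    if name=="stand":
        q=q[(q[:,2]<.03)&(q[:,2]>.009)]; r=cv2.minAreaRect((q[:,:2]*1000).astype(np.float32)); print(name,r); continue
    q=q[q[:,2]>.08]; print(name,q.mean(0).round(4),np.percentile(q,[2,98],axis=0).round(4).tolist())
# dish rim, bottle
for name,(v,u,R) in {"dish":(284,335,40),"bottle":(195,205,22)}.items():
    q=W[v-R:v+R,u-R:u+R].reshape(-1,3); q=q[ok[v-R:v+R,u-R:u+R].ravel()]
    lo,hi=(.018,.035) if name=="dish" else (.055,.1); q=q[(q[:,2]>lo)&(q[:,2]<hi)]
    print(name,cv2.minEnclosingCircle((q[:,:2]*1000).astype(np.float32)),len(q),q.mean(0).round(3))
E
```

```text
red bin [476.5 167.6] [132.  91.] 6.3 z [-0.001  0.004  0.055] box [[406.0, 206.0], [416.0, 115.0], [547.0, 130.0], [537.0, 220.0]]
red roll n 463 top mean [ 0.5812 -0.2272  0.1358] x rng [0.552  0.6085] y [-0.2375 -0.2266 -0.2176]
yellow bin [682.5  82.9] [ 98. 148.] 89.4 z [-0.001  0.005  0.056] box [[608.0, 35.0], [756.0, 33.0], [757.0, 131.0], [609.0, 133.0]]
yellow roll n 436 top mean [ 0.5772 -0.1404  0.1357] x rng [0.5481 0.605 ] y [-0.1499 -0.1399 -0.1302]
blue bin [459.5 346.5] [ 93.3 129.3] 78.5 z [-0.001  0.005  0.055] box [[387.0, 314.0], [514.0, 288.0], [532.0, 379.0], [405.0, 405.0]]
blue roll n 429 top mean [ 0.5791 -0.1804  0.1357] x rng [0.5503 0.6063] y [-0.1898 -0.1796 -0.1701]
rodend [ 0.575  -0.0783  0.1194] [[0.5682, -0.0891, 0.0976], [0.5905, -0.068, 0.1246]]
collar [ 0.5734 -0.0951  0.1248] [[0.5564, -0.1066, 0.1034], [0.5924, -0.0866, 0.1335]]
stand ((581.1837158203125, -202.45635986328125), (90.51539611816406, 180.31890869140625), 2.286055326461792)
dish ((475.910400390625, 33.36835861206055), 59.63496398925781) 583 [0.478 0.033 0.025]
bottle ((642.51171875, 274.8711853027344), 20.45455551147461) 355 [0.642 0.274 0.075]
```

```bash
python3 - <<'E'
from h import *
z=np.load("pics/top0.npz"); W=world("top",z["p"],z["d"]); ok=z["d"]>0; p=z["p"]
for c in ("red","yellow","blue"):
    m=mask(p,c)&ok; m[:,345:]=False; m[:,:120]=False
    n,l,st,_=cv2.connectedComponentsWithStats(m.astype(np.uint8)); k=1+st[1:,4].argmax()
    e=cv2.erode((l==k).astype(np.uint8),np.ones((3,3)))>0
    f=lambda q:(lambda r:(np.round(r[0],1).tolist(),np.round(r[1],1).tolist(),round(r[2],1)))(cv2.minAreaRect((q[:,:2]*1000).astype(np.float32)))
    q=W[l==k]; qe=W[e]
    print(c,"all>2mm",f(q[(q[:,2]>.0)&(q[:,2]<.06)]),"ero",f(qe),"rim",f(q[(q[:,2]>.046)&(q[:,2]<.056)]),"floor",f(qe[(qe[:,2]<.008)]))
g=p.max(2)
for v in (208,213,218,223,228): print(v,[(u,int(g[v,u]),round(float(W[v,u,1]),3),round(float(W[v,u,2]),3)) for u in range(396,428,2)])
E
```

```text
red all>2mm ([472.9, 167.3], [124.7, 91.0], 6.1) ero ([472.9, 166.8], [121.1, 88.0], 6.3) rim ([493.8, 169.6], [83.3, 91.1], 5.2) floor ([472.5, 170.4], [117.9, 79.9], 6.6)
yellow all>2mm ([682.0, 82.9], [98.0, 147.1], 89.4) ero ([676.3, 80.8], [90.9, 135.1], 89.9) rim ([698.5, 81.6], [78.9, 92.6], 0.1) floor ([681.5, 78.8], [124.4, 87.4], 0.1)
blue all>2mm ([459.5, 346.5], [93.3, 129.3], 78.5) ero ([457.6, 345.7], [91.0, 121.7], 78.3) rim ([481.0, 342.1], [93.4, 77.3], 78.4) floor ([457.2, 352.2], [76.3, 118.3], 78.3)
208 [(396, 235, -0.085, 0.001), (398, 235, -0.089, 0.002), (400, 235, 0.037, 1.108), (402, 235, -0.097, 0.0), (404, 219, -0.101, -0.001), (406, 234, -0.104, 0.001), (408, 214, -0.108, -0.0), (410, 92, -0.11, 0.01), (412, 104, -0.114, 0.014), (414, 146, -0.118, 0.012), (416, 170, -0.122, 0.011), (418, 165, -0.124, 0.018), (420, 91, -0.129, 0.015), (422, 84, -0.132, 0.016), (424, 85, -0.136, 0.016), (426, 86, -0.139, 0.018)]
213 [(396, 204, -0.085, -0.001), (398, 159, -0.089, 0.0), (400, 155, -0.092, 0.003), (402, 123, -0.096, -0.001), (404, 146, -0.1, 0.001), (406, 58, 
[... 858 characters left out ...]
88, 0.12), (408, 49, -0.09, 0.129), (410, 43, -0.093, 0.131), (412, 48, -0.097, 0.126), (414, 50, -0.101, 0.126), (416, 81, -0.105, 0.116), (418, 110, -0.109, 0.117), (420, 108, -0.127, 0.017), (422, 105, -0.131, 0.015), (424, 105, -0.135, 0.016), (426, 102, -0.139, 0.014)]
228 [(396, 238, -0.084, 0.001), (398, 130, -0.088, 0.001), (400, 119, -0.092, -0.001), (402, 120, -0.095, 0.001), (404, 117, -0.099, 0.003), (406, 111, -0.09, 0.103), (408, 21, -0.091, 0.121), (410, 32, -0.094, 0.123), (412, 33, -0.097, 0.124), (414, 27, -0.1, 0.126), (416, 138, -0.12, 0.011), (418, 176, -0.123, 0.016), (420, 171, -0.127, 0.016), (422, 93, -0.13, 0.018), (424, 86, -0.134, 0.019), (426, 86, -0.138, 0.015)]
```

{"api": "play_rows", "payload": {"rot": [[0,0,-0.25],[0,0,-0.5],[0,0,-0.75],[0,0,-1]], "offset": [[0.3,-0.4,0],[0.6,-0.8,0],[0.8,-1,0],[0.8,-1,0]], "hand": [1,1,1,1]}}

```text
time: 0.6
ee_pos: [0.3151, 0.396, 0.2451]
ee_rot: [0.0, 0.826, -0.564, 0.0]
wrist_force: [-0.9, 0.6, -0.9]
finger_gap: 0.085
grasp_force: 0.0
```

{"api": "play_rows", "payload": {"rot": [[0,0,-0.2],[0,0,-0.38],[0,0,-0.38]], "offset": [[0.4,-0.5,0],[0.8,-1,0],[0.8,-1,0]], "hand": [1,1,1]}}

```text
time: 0.98
ee_pos: [0.3957, 0.2947, 0.245]
ee_rot: [0.0, 0.734, -0.68, 0.0]
wrist_force: [-0.0, -0.1, -0.5]
finger_gap: 0.0854
grasp_force: 0.0
```

{"api": "play_rows", "payload": {"rot": [[0,0,0],[0,0,0]], "offset": [[0.4,-0.5,0],[0.8,-1,0]], "hand": [1,1]}}

```text
time: 1.23
ee_pos: [0.4726, 0.1997, 0.2451]
ee_rot: [0.0, 0.737, -0.676, -0.0]
wrist_force: [1.4, 1.7, 0.5]
finger_gap: 0.0852
grasp_force: 0.0
```

{"api": "play_rows", "payload": {"rot": [[0,0,0],[0,0,0]], "offset": [[0.2,-0.5,0],[0.4,-1,0]], "hand": [1,1]}}

```text
time: 1.48
ee_pos: [0.5125, 0.0991, 0.2448]
ee_rot: [0.0, 0.736, -0.677, -0.0]
wrist_force: [0.3, -0.3, 0.4]
finger_gap: 0.0854
grasp_force: 0.0
```

{"api": "play_rows", "payload": {"rot": [[0,0,0],[0,0,0],[0,0,0],[0,0,0]], "offset": [[0.1,-0.5,0],[0.2,-1,0],[0.2,-1,0],[0.2,-1,0]], "hand": [1,1,1,1]}}

```text
time: 1.98
ee_pos: [0.5321, 0.0006, 0.2449]
ee_rot: [0.0, 0.736, -0.677, -0.0]
wrist_force: [0.7, -0.6, -0.4]
finger_gap: 0.0856
grasp_force: 0.0
```

{"api": "play_rows", "payload": {"rot": [[0,0,0],[0,0,0],[0,0,0]], "offset": [[0.2,-0.5,0],[0.42,-0.95,0],[0.42,-0.95,0]], "hand": [1,1,1]}}

```text
time: 2.35
ee_pos: [0.575, -0.0957, 0.2442]
ee_rot: [0.001, 0.735, -0.678, -0.0]
wrist_force: [0.0, 0.7, -0.6]
finger_gap: 0.0855
grasp_force: 0.0
```

```bash
cat >> h.py <<'E'
from scipy.spatial.transform import Rotation as R
def wrist(name=None):
    s=env.observe(); p,d=imaging.read_camera("wrist"); i=imaging.camera_info("wrist"); K=np.array(i["camera_matrix"])
    T=np.eye(4); w=s["ee_rot"]; T[:3,:3]=R.from_quat([w[1],w[2],w[3],w[0]]).as_matrix(); T[:3,3]=s["ee_pos"]; T=T@np.array(i["T_tool_cam"])
    v,u=np.mgrid[:480,:640]; P=np.stack([(u-K[0,2])/K[0,0]*d,(v-K[1,2])/K[1,1]*d,d,np.ones_like(d)],-1)
    if name: cv2.imwrite(f"pics/{name}.png",p[:,:,::-1])
    return s,p,d,(P@T.T)[...,:3]
def jaw(s):
    w=s["ee_rot"]; y=R.from_quat([w[1],w[2],w[3],w[0]]).as_matrix()[:,1]; return (np.degrees(np.arctan2(y[1],y[0]))+90)%180-90
E
python3 - <<'E'
from h import *
s,p,d,W=wrist("w1"); ok=d>0
print(s["ee_pos"],jaw(s),s["joint_pos"],imaging.camera_info("wrist")["T_tool_cam"])
np.savez("pics/w1.npz",p=p,W=W,ok=ok)
E
```

```text
[ 0.57498413 -0.09568309  0.24420212] 4.669935709740031 [ 1.03219379e-01  3.22241276e-01  1.97655757e-01  5.21188053e-05
 -1.44773815e+00 -2.17199971e-02] [[-9.80294086e-04 -9.53377913e-01 -3.01777391e-01  7.79000681e-02]
 [ 9.99999461e-01 -1.03772149e-03  2.99796796e-05  8.01245771e-04]
 [-3.41742848e-04 -3.01777199e-01  9.53378417e-01 -1.28907941e-01]
 [ 0.00000000e+00  0.00000000e+00  0.00000000e+00  1.00000000e+00]]
```

View pics/w1.png

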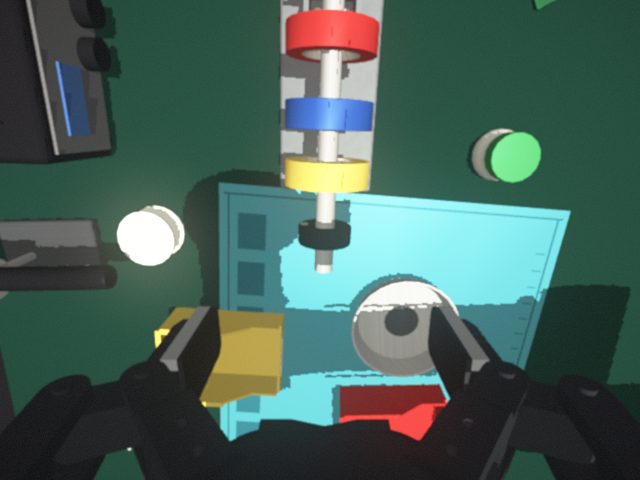

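The wrist view has the red roll at (332,35), blue at (328,113), yellow at (327,172), the collar at (325,234) and the rod end at (323,268). The rod runs nearly straight up the image.

```bash
python3 - <<'E'
from h import *
z=np.load("pics/w1.npz"); p,W,ok=z["p"],z["W"],z["ok"]
def rep(n,q): print(n,len(q),"x",np.percentile(q[:,0],[1,50,99]).round(4),"mid",((np.percentile(q[:,0],1)+np.percentile(q[:,0],99))/2).round(4),"y",np.percentile(q[:,1],[1,50,99]).round(4),"z",np.percentile(q[:,2],[50,99]).round(4))
for c,(a,b) in {"red":(5,62),"blue":(90,135),"yellow":(152,195)}.items():
    m=mask(p,c)&ok&(W[...,2]>.095); m[:a]=0;m[b:]=0; m[:,:270]=0;m[:,390:]=0; rep(c,W[m])
g=p.max(2); m=(g<90)&ok&(W[...,2]>.1)&(W[...,2]<.14); m[:212]=0;m[256:]=0;m[:,:290]=0;m[:,360:]=0; rep("collar",W[m])
m=ok&(W[...,2]>.112)&(W[...,2]<.13)&(g>110); m[:,:300]=0;m[:,350:]=0
for a,b in ((255,275),(194,216),(132,152),(65,90)):
    k=m.copy();k[:a]=0;k[b:]=0; rep("rod",W[k])
E
```

```text
red 3462 x [0.5518 0.5803 0.6079] mid 0.5798 y [-0.2382 -0.2281 -0.2183] z [0.1313 0.1363]
blue 1792 x [0.5501 0.5853 0.6058] mid 0.5779 y [-0.1906 -0.1818 -0.1723] z [0.1302 0.1353]
yellow 12 x [0.5983 0.603  0.6038] mid 0.601 y [-0.15   -0.1391 -0.1329] z [0.1183 0.1249]
collar 1130 x [0.5564 0.5742 0.5926] mid 0.5745 y [-0.1046 -0.0997 -0.091 ] z [0.1275 0.1323]
rod 325 x [0.566  0.5729 0.5795] mid 0.5728 y [-0.0836 -0.0763 -0.0688] z [0.1212 0.1234]
rod 422 x [0.5678 0.5749 0.5815] mid 0.5747 y [-0.129 -0.121 -0.113] z [0.1212 0.1236]
rod 406 x [0.5699 0.5768 0.5835] mid 0.5767 y [-0.1709 -0.1644 -0.1579] z [0.1212 0.1234]
rod 531 x [0.5717 0.5786 0.5853] mid 0.5785 y [-0.2116 -0.2044 -0.197 ] z [0.1212 0.1235]
```

{"api": "play_rows", "payload": {"rot": [[0,0,-0.047],[0,0,-0.047],[0,0,-0.047],[0,0,-0.047]], "offset": [[-0.013,-0.02,-0.4],[-0.013,-0.02,-0.8],[-0.013,-0.02,-0.9],[-0.013,-0.02,-0.9]], "hand": [1,1,1,1]}}

```text
time: 2.9
ee_pos: [0.5732, -0.096, 0.156]
ee_rot: [0.0, 0.724, -0.69, 0.0]
wrist_force: [0.2, 0.9, 0.5]
finger_gap: 0.0858
grasp_force: 0.0
```

{"api": "play_rows", "payload": {"rot": [[0,0,0],[0,0,0],[0,0,0],[0,0,0],[0,0,0],[0,0,0],[0,0,0],[0,0,0]], "offset": [[0,0,-0.25],[0,0,-0.48],[0,0,-0.48],[0,0,-0.48],[0,0,-0.48],[0,0,-0.48],[0,0,-0.48],[0,0,-0.48]], "hand": [1,1,0.8,0.5,0.4,0.3,0.3,0.3], "grip_force": 30}}

```text
time: 3.9
ee_pos: [0.5743, -0.0969, 0.1093]
ee_rot: [-0.001, 0.723, -0.691, 0.002]
wrist_force: [0.5, 0.3, 6.4]
finger_gap: 0.0386
grasp_force: 31.4
```

{"api": "play_rows", "payload": {"rot": [[0,0,0],[0,0,0],[0,0,0],[0,0,0]], "offset": [[0,0,0.02],[0,0,0.04],[0,0,0.04],[0,0,0.04]], "hand": [0.3,0.3,0.3,0.3]}}

```text
time: 4.4
ee_pos: [0.5728, -0.097, 0.111]
ee_rot: [0.0, 0.723, -0.691, -0.0]
wrist_force: [-0.2, -0.2, -0.5]
finger_gap: 0.0386
grasp_force: 30.8
```

{"api": "play_rows", "payload": {"rot": [[0,0,0],[0,0,0],[0,0,0],[0,0,0]], "offset": [[-0.007,0.15,0],[-0.013,0.3,0],[-0.02,0.45,0],[-0.03,0.7,0]], "hand": [0.3,0.3,0.3,0.3]}}

```text
time: 4.9
ee_pos: [0.5698, -0.0258, 0.1113]
ee_rot: [0.0, 0.723, -0.691, 0.0]
wrist_force: [-0.2, 0.8, -0.2]
finger_gap: 0.0388
grasp_force: 30.8
```

{"api": "play_rows", "payload": {"rot": [[0,0,0],[0,0,0],[0,0,0],[0,0,0]], "offset": [[-0.2,0.2,0],[-0.6,0.4,0],[-0.95,0.6,0],[-0.95,0.6,0]], "hand": [0.3,0.3,0.3,0.3]}}

```text
time: 5.4
ee_pos: [0.4729, 0.0346, 0.1116]
ee_rot: [-0.0, 0.724, -0.69, -0.0]
wrist_force: [-0.1, 0.6, 0.1]
finger_gap: 0.0386
grasp_force: 30.8
```

```bash
python3 - <<'E'
from h import *
s,p,d,W=wrist("w2"); print(s["ee_pos"],jaw(s),s["finger_gap"],s["wrist_force"])
E
```

```text
[0.47288917 0.03460954 0.11164275] 2.778464018486119 0.03855223494767125 [-0.13194215  0.56261051  0.098301  ]
```

View pics/w2.png

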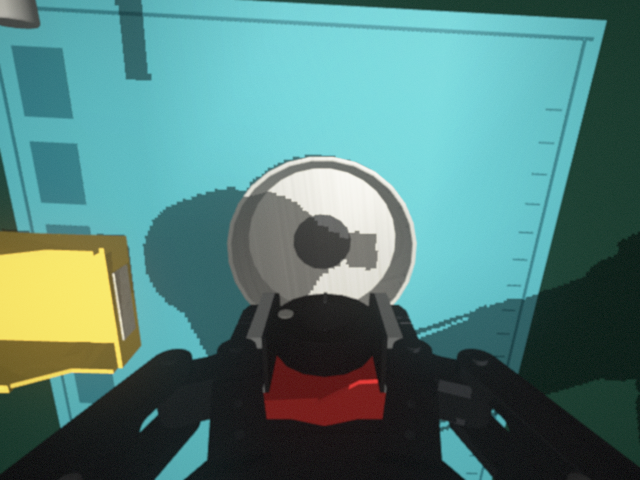

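The collar is held between the pads at (325,335), over the dish, whose centre is at (322,240). I'll lower it and let go.

{"api": "play_rows", "payload": {"rot": [[0,0,0],[0,0,0],[0,0,0],[0,0,0],[0,0,0],[0,0,0],[0,0,0],[0,0,0]], "offset": [[0.03,-0.02,-0.4],[0.03,-0.02,-0.7],[0.03,-0.02,-0.82],[0.03,-0.02,-0.87],[0.03,-0.02,-0.87],[0.03,-0.02,-0.87],[0.03,-0.02,-0.87],[0.03,-0.02,-0.87]], "hand": [0.3,0.3,0.3,0.3,0.3,0.55,0.6,0.65]}}

```text
time: 6.45
ee_pos: [0.4782, 0.0311, 0.0247]
ee_rot: [-0.0, 0.723, -0.691, 0.0]
wrist_force: [-0.8, 0.5, 0.4]
finger_gap: 0.0556
grasp_force: 0.0
```

{"api": "play_rows", "payload": {"rot": [[0,0,0],[0,0,0],[0,0,0],[0,0,0],[0,0,0]], "offset": [[0,0,0.0],[0,0,0.2],[0,0,0.5],[0,0,1],[0,0,1]], "hand": [0.65,0.65,0.65,0.65,0.65]}}

```text
time: 7.08
ee_pos: [0.4806, 0.0317, 0.1283]
ee_rot: [-0.004, 0.723, -0.691, 0.002]
wrist_force: [0.8, 0.1, -0.7]
finger_gap: 0.0556
grasp_force: 0.0
```

```bash
python3 - <<'E'
from h import *
s,p,d,W=wrist("w3"); print(s["ee_pos"],jaw(s),s["finger_gap"],s["wrist_force"],s["joint_pos"])
E
```

```text
[0.4805911  0.03171715 0.12825504] 2.650272412501721 0.05562613505764685 [ 0.79949992  0.06798153 -0.655169  ] [ 0.39318065  0.18696267 -0.28908842  0.00139992 -1.08626697 -0.34756428]
```

View pics/w3.png

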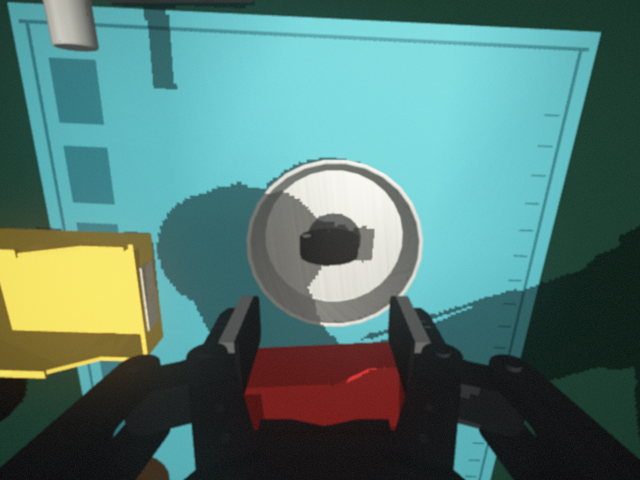

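The collar has been let go and stands in the dish at (330,243). Next is the yellow roll.

{"api": "play_rows", "payload": {"rot": [[0,0,0],[0,0,0],[0,0,0]], "offset": [[0,0,0.5],[0.3,-0.4,0.8],[0.6,-0.9,0.8]], "hand": [1,1,1]}}

```text
time: 7.5
ee_pos: [0.5398, -0.0592, 0.2063]
ee_rot: [-0.002, 0.724, -0.69, 0.001]
wrist_force: [1.4, 1.1, -0.7]
finger_gap: 0.0854
grasp_force: 0.0
```

{"api": "play_rows", "payload": {"rot": [[0,0,0],[0,0,0],[0,0,0],[0,0,0]], "offset": [[0.2,-0.4,0],[0.36,-0.82,0],[0.36,-0.82,0],[0.36,-0.82,0]], "hand": [1,1,1,1]}}

```text
time: 8.0
ee_pos: [0.5734, -0.1408, 0.2029]
ee_rot: [0.001, 0.723, -0.691, -0.001]
wrist_force: [-0.1, -0.2, 0.7]
finger_gap: 0.0856
grasp_force: 0.0
```

{"api": "play_rows", "payload": {"rot": [[0,0,0],[0,0,0],[0,0,0],[0,0,0]], "offset": [[0.02,0,-0.4],[0.02,0,-0.8],[0.02,0,-1],[0.02,0,-1]], "hand": [1,1,1,1]}}

```text
time: 8.5
ee_pos: [0.5744, -0.1397, 0.1026]
ee_rot: [0.001, 0.724, -0.69, -0.002]
wrist_force: [0.2, -0.8, 1.1]
finger_gap: 0.0855
grasp_force: 0.0
```

{"api": "play_rows", "payload": {"rot": [[0,0,0],[0,0,0],[0,0,0],[0,0,0],[0,0,0]], "offset": [[0,0,-0.03],[0,0,-0.03],[0,0,-0.03],[0,0,-0.03],[0,0,-0.03]], "hand": [0.85,0.7,0.6,0.6,0.6]}}

```text
time: 9.12
ee_pos: [0.5766, -0.1408, 0.1024]
ee_rot: [-0.001, 0.723, -0.691, 0.001]
wrist_force: [-0.5, 3.0, 6.2]
finger_gap: 0.0602
grasp_force: 32.9
```

{"api": "play_rows", "payload": {"rot": [[0,0,0],[0,0,0],[0,0,0],[0,0,0]], "offset": [[0,0,0.04],[0,0,0.08],[0,0,0.1],[0,0,0.1]], "hand": [0.6,0.6,0.6,0.6]}}

```text
time: 9.62
ee_pos: [0.5759, -0.141, 0.1113]
ee_rot: [-0.0, 0.723, -0.691, 0.0]
wrist_force: [-0.4, 0.3, -1.5]
finger_gap: 0.0604
grasp_force: 32.7
```

{"api": "play_rows", "payload": {"rot": [[0,0,0],[0,0,0],[0,0,0],[0,0,0],[0,0,0]], "offset": [[-0.007,0.15,0],[-0.015,0.35,0],[-0.03,0.6,0],[-0.045,1,0],[-0.045,1,0]], "hand": [0.6,0.6,0.6,0.6,0.6]}}

```text
time: 10.25
ee_pos: [0.5712, -0.0375, 0.1114]
ee_rot: [-0.0, 0.724, -0.689, -0.0]
wrist_force: [0.7, 0.2, -0.3]
finger_gap: 0.0606
grasp_force: 32.7
```

{"api": "play_rows", "payload": {"rot": [[0,0,0],[0,0,-0.06],[0,0,-0.06],[0,0,-0.06],[0,0,-0.06]], "offset": [[0,0.3,0.1],[0.2,0.7,0.5],[0.5,1,0.5],[0.9,1,0.5],[0.9,1,0.5]], "hand": [0.6,0.6,0.6,0.6,0.6]}}

```text
time: 10.88
ee_pos: [0.6626, 0.06, 0.1595]
ee_rot: [-0.001, -0.707, 0.707, 0.0]
wrist_force: [-0.7, -0.8, -0.5]
finger_gap: 0.0601
grasp_force: 33.0
```

```bash
python3 - <<'E'
from h import *
s,p,d,W=wrist("w4"); print(s["ee_pos"],jaw(s),s["finger_gap"],s["wrist_force"],s["joint_pos"])
m=mask(p,"yellow")&(d>0)&(W[...,2]<.06)
for lo,hi in ((-.01,.009),(.045,.06)):
    k=cv2.erode((m&(W[...,2]>lo)&(W[...,2]<hi)).astype(np.uint8),np.ones((2,2)))>0
    if k.sum()>50: print(lo,k.sum(),cv2.minAreaRect((W[k][:,:2]*1000).astype(np.float32)))
E
```

```text
[0.6625953  0.05999123 0.15945649] -0.061726151576749544 0.06006482822476744 [-0.65824507 -0.83455009 -0.53782403] [ 3.24485968e-01  5.18173677e-01  2.84043351e-01 -3.20739612e-05
 -1.33844513e+00 -3.25555422e-01]
-0.01 4688 ((697.3655395507812, 90.74627685546875), (80.95342254638672, 90.71280670166016), 69.96900939941406)
0.045 1218 ((702.3040771484375, 79.81442260742188), (64.08393859863281, 91.58847045898438), 1.1488126516342163)
```

View pics/w4.png

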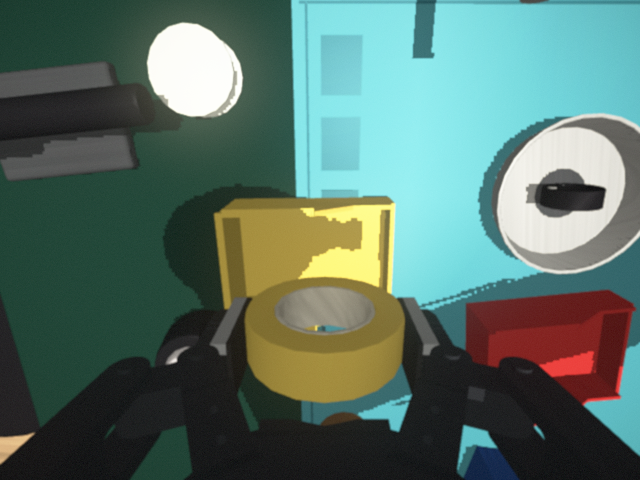

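The yellow roll is square in the jaws at (325,335), above the yellow bin, whose walls span columns 217–395. The collar lies in the dish at (570,195). The bin's rear rim puts its centre near (0.672, 0.080).

{"api": "play_rows", "payload": {"rot": [[0,0,0],[0,0,0],[0,0,0],[0,0,0],[0,0,0]], "offset": [[0.09,0.2,-0.05],[0.09,0.2,-0.3],[0.09,0.2,-0.6],[0.09,0.2,-0.8],[0.09,0.2,-0.8]], "hand": [0.6,0.6,0.6,0.6,0.6]}}

```text
time: 11.55
ee_pos: [0.6688, 0.0795, 0.0796]
ee_rot: [-0.002, -0.707, 0.708, 0.001]
wrist_force: [-0.2, 0.1, -0.4]
finger_gap: 0.0601
grasp_force: 33.0
```

{"api": "play_rows", "payload": {"rot": [[0,0,0],[0,0,0],[0,0,0],[0,0,0]], "offset": [[0,0,-0.2],[0,0,-0.38],[0,0,-0.43],[0,0,-0.43]], "hand": [0.6,0.6,0.6,0.6]}}

```text
time: 12.05
ee_pos: [0.6705, 0.0791, 0.0384]
ee_rot: [-0.0, -0.707, 0.708, -0.0]
wrist_force: [0.1, 0.3, -1.0]
finger_gap: 0.0603
grasp_force: 33.0
```

{"api": "play_rows", "payload": {"rot": [[0,0,0],[0,0,0],[0,0,0],[0,0,0],[0,0,0]], "offset": [[0,0,-0.03],[0,0,-0.03],[0,0,-0.03],[0,0,-0.03],[0,0,-0.03]], "hand": [0.6,0.75,0.82,0.82,0.82]}}

```text
time: 12.68
ee_pos: [0.6705, 0.0791, 0.0354]
ee_rot: [0.0, -0.707, 0.708, -0.0]
wrist_force: [-0.3, -0.6, -0.7]
finger_gap: 0.07
grasp_force: 0.0
```

{"api": "play_rows", "payload": {"rot": [[0,0,0],[0,0,0],[0,0,0],[0,0,0]], "offset": [[0,0,0.15],[0,0,0.4],[0,0,0.8],[0,0,1]], "hand": [0.82,0.82,0.82,0.82]}}

```text
time: 13.18
ee_pos: [0.6717, 0.0791, 0.1395]
ee_rot: [0.002, -0.707, 0.708, -0.002]
wrist_force: [0.1, 0.9, 0.3]
finger_gap: 0.0699
grasp_force: 0.0
```

{"api": "play_rows", "payload": {"rot": [[0,0,0],[0,0,0.06],[0,0,0.06],[0,0,0.06]], "offset": [[0,0,0.3],[-0.2,-0.4,0.7],[-0.5,-1,0.7],[-0.5,-1,0.7]], "hand": [0.82,1,1,1]}}

```text
time: 13.68
ee_pos: [0.6193, -0.024, 0.2081]
ee_rot: [-0.001, 0.722, -0.692, 0.001]
wrist_force: [0.6, 0.2, -0.0]
finger_gap: 0.0853
grasp_force: 0.0
```

```bash
python3 - <<'E'
from h import *
s,p,d,W=wrist(); print(s["time"],s["ee_pos"],jaw(s),s["finger_gap"],s["wrist_force"])
p,d=imaging.read_camera("top"); cv2.imwrite("pics/top1.png",cv2.resize(p[120:360,120:540,::-1],(800,457)))
W=world("top",p,d); m=mask(p,"yellow")&(d>0); 
np.savez("pics/top1.npz",p=p,d=d)
E
```

```text
13.675 [ 0.61932225 -0.02396179  0.20812547] 2.432308086174544 0.08526919446030715 [ 0.57481309  0.21155222 -0.02845076]
```

View pics/top1.png

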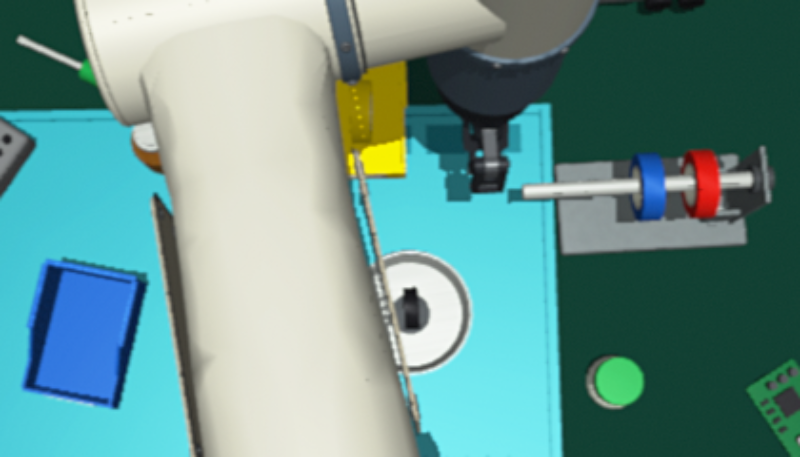

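The top view crop shows the yellow roll standing in its bin around (362,110) and the collar in the dish at (410,310). The blue and red rolls remain on the rod.

{"api": "play_rows", "payload": {"rot": [[0,0,0],[0,0,0],[0,0,0]], "offset": [[-0.2,-0.5,0],[-0.42,-1,0],[-0.42,-1,0]], "hand": [1,1,1]}}

```text
time: 14.15
ee_pos: [0.5779, -0.1227, 0.2057]
ee_rot: [0.0, 0.722, -0.692, 0.0]
wrist_force: [1.0, 0.3, -0.4]
finger_gap: 0.0857
grasp_force: 0.0
```

{"api": "play_rows", "payload": {"rot": [[0,0,0],[0,0,0],[0,0,0],[0,0,0]], "offset": [[0,-0.4,0],[0,-0.57,0],[0,-0.57,0],[0,-0.57,0]], "hand": [1,1,1,1]}}

```text
time: 14.65
ee_pos: [0.5789, -0.1768, 0.2051]
ee_rot: [-0.0, 0.723, -0.69, -0.0]
wrist_force: [-0.3, 0.3, 0.4]
finger_gap: 0.0855
grasp_force: 0.0
```

```bash
python3 - <<'E'
from h import *
s,p,d,W=wrist(); print(s["time"],s["ee_pos"],jaw(s))
for c in ("blue","red"):
    m=mask(p,c)&(d>0)&(W[...,2]>.09); q=W[m]
    if len(q): print(c,len(q),np.percentile(q,[1,50,99],axis=0).round(4).tolist())
E
```

```text
14.65 [ 0.57885639 -0.17683362  0.20509746] 2.6669993134317735
blue 846 [[0.5511, -0.1918, 0.1174], [0.5838, -0.1778, 0.1309], [0.6049, -0.1729, 0.1359]]
red 2654 [[0.5519, -0.2394, 0.107], [0.5853, -0.2301, 0.1304], [0.6081, -0.2197, 0.1354]]
```

{"api": "play_rows", "payload": {"rot": [[0,0,0],[0,0,0],[0,0,0],[0,0,0]], "offset": [[-0.01,-0.05,-0.3],[-0.01,-0.05,-0.7],[-0.01,-0.05,-1],[-0.01,-0.05,-1]], "hand": [1,1,1,1]}}

```text
time: 15.2
ee_pos: [0.5759, -0.1818, 0.103]
ee_rot: [0.002, 0.723, -0.69, -0.002]
wrist_force: [-0.4, 0.5, 0.5]
finger_gap: 0.0856
grasp_force: 0.0
```

{"api": "play_rows", "payload": {"rot": [[0,0,0],[0,0,0],[0,0,0],[0,0,0],[0,0,0]], "offset": [[0,0,-0.05],[0,0,-0.05],[0,0,-0.05],[0,0,-0.05],[0,0,-0.05]], "hand": [0.85,0.7,0.6,0.6,0.6]}}

```text
time: 15.82
ee_pos: [0.5782, -0.1829, 0.1015]
ee_rot: [-0.001, 0.723, -0.691, 0.001]
wrist_force: [0.3, 2.9, 6.3]
finger_gap: 0.0605
grasp_force: 33.0
```

{"api": "play_rows", "payload": {"rot": [[0,0,0],[0,0,0],[0,0,0],[0,0,0]], "offset": [[0,0,0.04],[0,0,0.08],[0,0,0.1],[0,0,0.1]], "hand": [0.6,0.6,0.6,0.6]}}

```text
time: 16.32
ee_pos: [0.5774, -0.183, 0.1103]
ee_rot: [-0.0, 0.723, -0.691, -0.0]
wrist_force: [0.9, 0.8, 0.2]
finger_gap: 0.0603
grasp_force: 32.6
```

{"api": "play_rows", "payload": {"rot": [[0,0,0],[0,0,0],[0,0,0],[0,0,0]], "offset": [[-0.009,0.2,0],[-0.02,0.45,0],[-0.031,0.7,0],[-0.045,1,0]], "hand": [0.6,0.6,0.6,0.6]}}

```text
time: 16.82
ee_pos: [0.5726, -0.0814, 0.1101]
ee_rot: [0.0, 0.723, -0.691, -0.0]
wrist_force: [0.6, 0.0, 0.0]
finger_gap: 0.0603
grasp_force: 32.6
```

{"api": "play_rows", "payload": {"rot": [[0,0,0],[0,0,0],[0,0,0],[0,0,0]], "offset": [[-0.013,0.3,0],[-0.025,0.55,0],[-0.1,0.8,0.2],[-0.25,1,0.5]], "hand": [0.6,0.6,0.6,0.6]}}

```text
time: 17.32
ee_pos: [0.5468, 0.0188, 0.1597]
ee_rot: [0.001, 0.723, -0.69, -0.001]
wrist_force: [0.9, -0.5, 1.0]
finger_gap: 0.0603
grasp_force: 32.7
```

{"api": "play_rows", "payload": {"rot": [[0,0,-0.15],[0,0,-0.31],[0,0,-0.31]], "offset": [[-0.2,0.4,0],[-0.4,0.8,0],[-0.5,1,0]], "hand": [0.6,0.6,0.6]}}

```text
time: 17.7
ee_pos: [0.4964, 0.1193, 0.1604]
ee_rot: [0.0, -0.634, 0.773, 0.0]
wrist_force: [0.2, -0.5, -0.0]
finger_gap: 0.0604
grasp_force: 32.7
```

{"api": "play_rows", "payload": {"rot": [[0,0,0],[0,0,0]], "offset": [[-0.2,0.5,0],[-0.35,1,0]], "hand": [0.6,0.6]}}

```text
time: 17.95
ee_pos: [0.4615, 0.2188, 0.1604]
ee_rot: [0.0, -0.634, 0.773, 0.0]
wrist_force: [1.6, 0.3, -0.6]
finger_gap: 0.0604
grasp_force: 32.7
```

{"api": "play_rows", "payload": {"rot": [[0,0,0],[0,0,0]], "offset": [[0,0.5,0],[0,1,0]], "hand": [0.6,0.6]}}

```text
time: 18.2
ee_pos: [0.4617, 0.3192, 0.1605]
ee_rot: [0.0, -0.634, 0.773, 0.0]
wrist_force: [0.4, -0.9, 0.4]
finger_gap: 0.0604
grasp_force: 32.7
```

{"api": "play_rows", "payload": {"rot": [[0,0,0],[0,0,0],[0,0,0],[0,0,0]], "offset": [[0,0.4,0],[0,0.7,0],[0,0.7,0],[0,0.7,0]], "hand": [0.6,0.6,0.6,0.6]}}

```text
time: 18.7
ee_pos: [0.4622, 0.387, 0.16]
ee_rot: [-0.0, -0.634, 0.773, -0.0]
wrist_force: [0.5, -1.1, -0.9]
finger_gap: 0.0602
grasp_force: 32.7
```

```bash
python3 - <<'E'
from h import *
s,p,d,W=wrist("w5"); print(s["time"],s["ee_pos"],jaw(s),s["finger_gap"],s["wrist_force"])
m=mask(p,"blue")&(d>0)&(W[...,2]<.06); m[300:,240:410]=0
for lo,hi in ((-.01,.009),(.044,.06),(-.01,.06)):
    k=cv2.erode((m&(W[...,2]>lo)&(W[...,2]<hi)).astype(np.uint8),np.ones((2,2)))>0
    if k.sum()>50: print(lo,k.sum(),cv2.minAreaRect((W[k][:,:2]*1000).astype(np.float32)))
E
```

```text
18.7 [0.4622404  0.38701315 0.1600262 ] -11.304291167596375 0.06019529337031015 [ 0.46005973 -1.08768781 -0.93022774]
-0.01 5683 ((454.4140319824219, 347.8467712402344), (81.95592498779297, 118.9267807006836), 78.22543334960938)
0.044 2155 ((478.2100830078125, 342.531982421875), (91.56265258789062, 77.96379852294922), 78.04737091064453)
-0.01 12311 ((455.00152587890625, 347.5784912109375), (91.51409912109375, 126.65093231201172), 77.88491821289062)
```

View pics/w5.png

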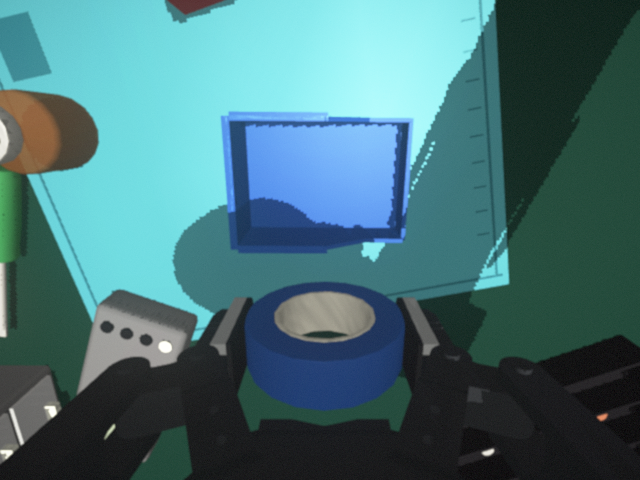

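The blue bin is fully visible, spanning columns 225–412 and rows 113–250, and the roll is level in the jaws at (325,345). The bin centre works out at (0.455, 0.348).

{"api": "play_rows", "payload": {"rot": [[0,0,-0.015],[0,0,-0.015],[0,0,-0.015],[0,0,-0.015],[0,0,-0.015]], "offset": [[-0.075,-0.39,0],[-0.075,-0.39,-0.3],[-0.075,-0.39,-0.6],[-0.075,-0.39,-0.8],[-0.075,-0.39,-0.8]], "hand": [0.6,0.6,0.6,0.6,0.6]}}

```text
time: 19.38
ee_pos: [0.4547, 0.3464, 0.0792]
ee_rot: [-0.002, -0.629, 0.778, -0.0]
wrist_force: [0.7, -0.3, 0.4]
finger_gap: 0.0607
grasp_force: 32.7
```

{"api": "play_rows", "payload": {"rot": [[0,0,0],[0,0,0],[0,0,0],[0,0,0]], "offset": [[0,0,-0.2],[0,0,-0.38],[0,0,-0.45],[0,0,-0.45]], "hand": [0.6,0.6,0.6,0.6]}}

```text
time: 19.88
ee_pos: [0.4557, 0.3481, 0.036]
ee_rot: [0.0, -0.629, 0.777, -0.0]
wrist_force: [-0.5, -0.6, -0.5]
finger_gap: 0.0605
grasp_force: 32.7
```

{"api": "play_rows", "payload": {"rot": [[0,0,0],[0,0,0],[0,0,0],[0,0,0],[0,0,0]], "offset": [[0,0,-0.01],[0,0,-0.01],[0,0,-0.01],[0,0,-0.01],[0,0,-0.01]], "hand": [0.65,0.75,0.82,0.82,0.82]}}

```text
time: 20.5
ee_pos: [0.4555, 0.3481, 0.0344]
ee_rot: [0.0, -0.629, 0.777, 0.0]
wrist_force: [0.3, -0.1, 0.3]
finger_gap: 0.0699
grasp_force: 0.0
```

{"api": "play_rows", "payload": {"rot": [[0,0,0],[0,0,0],[0,0,0],[0,0,0]], "offset": [[0,0,0.15],[0,0,0.4],[0,0,0.8],[0,0,1]], "hand": [0.82,0.82,0.82,0.82]}}

```text
time: 21.0
ee_pos: [0.4564, 0.3488, 0.138]
ee_rot: [0.002, -0.629, 0.777, 0.0]
wrist_force: [-0.1, 1.0, -0.0]
finger_gap: 0.0701
grasp_force: 0.0
```

{"api": "play_rows", "payload": {"rot": [[0,0,0],[0,0,0.16],[0,0,0.325]], "offset": [[0,-0.2,0.4],[0.2,-0.6,0.7],[0.3,-1,0.7]], "hand": [0.82,1,1]}}

```text
time: 21.38
ee_pos: [0.4873, 0.2479, 0.2085]
ee_rot: [-0.004, 0.725, -0.689, 0.001]
wrist_force: [0.7, 0.3, -1.4]
finger_gap: 0.0849
grasp_force: 0.0
```

{"api": "play_rows", "payload": {"rot": [[0,0,0],[0,0,0]], "offset": [[0.2,-0.5,0],[0.3,-1,0]], "hand": [1,1]}}

```text
time: 21.62
ee_pos: [0.516, 0.1465, 0.2055]
ee_rot: [-0.001, 0.723, -0.691, 0.0]
wrist_force: [-0.1, 0.8, 0.3]
finger_gap: 0.0852
grasp_force: 0.0
```

{"api": "play_rows", "payload": {"rot": [[0,0,0],[0,0,0]], "offset": [[0.2,-0.5,0],[0.4,-1,0]], "hand": [1,1]}}

```text
time: 21.88
ee_pos: [0.5559, 0.0464, 0.2058]
ee_rot: [-0.001, 0.723, -0.691, 0.001]
wrist_force: [1.2, 0.1, -0.2]
finger_gap: 0.0855
grasp_force: 0.0
```

{"api": "play_rows", "payload": {"rot": [[0,0,0],[0,0,0]], "offset": [[0.1,-0.5,0],[0.2,-1,0]], "hand": [1,1]}}

```text
time: 22.12
ee_pos: [0.5757, -0.0537, 0.2056]
ee_rot: [-0.0, 0.723, -0.691, 0.001]
wrist_force: [0.6, -0.2, 0.2]
finger_gap: 0.0856
grasp_force: 0.0
```

{"api": "play_rows", "payload": {"rot": [[0,0,0],[0,0,0],[0,0,0]], "offset": [[0.03,-0.5,0],[0.04,-1,0],[0.04,-1,0]], "hand": [1,1,1]}}

```text
time: 22.5
ee_pos: [0.5791, -0.1552, 0.2052]
ee_rot: [0.0, 0.722, -0.692, 0.0]
wrist_force: [-0.1, 1.2, -0.2]
finger_gap: 0.0858
grasp_force: 0.0
```

{"api": "play_rows", "payload": {"rot": [[0,0,0],[0,0,0],[0,0,0],[0,0,0]], "offset": [[0,-0.3,0],[0,-0.65,0],[0,-0.65,0],[0,-0.65,0]], "hand": [1,1,1,1]}}

```text
time: 23.0
ee_pos: [0.5795, -0.2163, 0.2049]
ee_rot: [-0.0, 0.723, -0.691, 0.0]
wrist_force: [1.1, -0.1, 0.1]
finger_gap: 0.0855
grasp_force: 0.0
```

```bash
python3 - <<'E'
from h import *
s,p,d,W=wrist(); print(s["time"],s["ee_pos"],jaw(s),s["joint_pos"])
m=mask(p,"red")&(d>0)&(W[...,2]>.09); q=W[m]; print(len(q),np.percentile(q,[1,50,99],axis=0).round(4).tolist())
p,d=imaging.read_camera("top"); cv2.imwrite("pics/top2.png",cv2.resize(p[120:360,60:480,::-1],(800,457)))
E
```

```text
23.0 [ 0.57952883 -0.2162758   0.20487245] 2.6282944652100753 [-1.05032400e-01  4.04344039e-01  2.18886209e-01 -2.14867574e-04
 -1.38465814e+00  1.50944523e-01]
2932 [[0.5522, -0.2396, 0.094], [0.5822, -0.2311, 0.1304], [0.6086, -0.2204, 0.1359]]
```

View pics/top2.png

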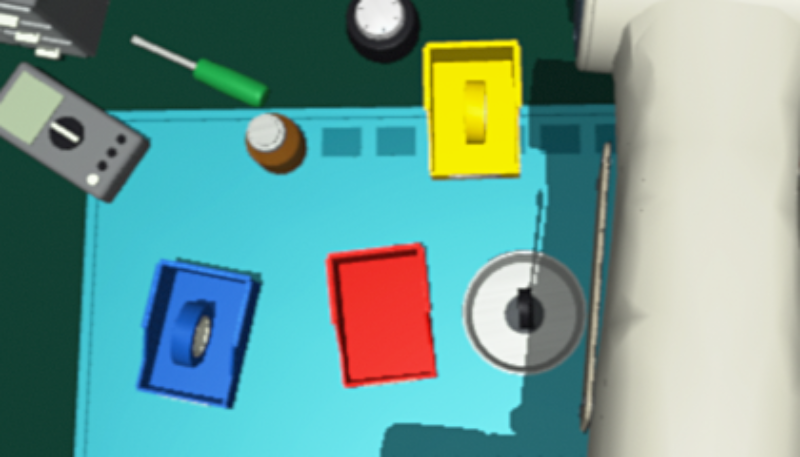

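The yellow and blue rolls are each in their own bin, at crop positions (475,112) and (195,333). The collar is in the dish at (525,310) and the bottle is unmoved at (275,142). Now the red roll.

{"api": "play_rows", "payload": {"rot": [[0,0,0],[0,0,0],[0,0,0],[0,0,0]], "offset": [[0,-0.135,-0.3],[0,-0.135,-0.7],[0,-0.135,-1],[0,-0.135,-1]], "hand": [1,1,1,1]}}

```text
time: 23.6
ee_pos: [0.5779, -0.2292, 0.1021]
ee_rot: [0.001, 0.723, -0.69, -0.002]
wrist_force: [1.5, 0.9, -0.3]
finger_gap: 0.0855
grasp_force: 0.0
```

{"api": "play_rows", "payload": {"rot": [[0,0,0],[0,0,0],[0,0,0],[0,0,0],[0,0,0]], "offset": [[0,0,-0.05],[0,0,-0.05],[0,0,-0.05],[0,0,-0.05],[0,0,-0.05]], "hand": [0.85,0.7,0.6,0.6,0.6]}}

```text
time: 24.22
ee_pos: [0.5803, -0.2305, 0.1006]
ee_rot: [-0.001, 0.723, -0.691, 0.001]
wrist_force: [0.5, 2.7, 6.3]
finger_gap: 0.0604
grasp_force: 33.1
```

{"api": "play_rows", "payload": {"rot": [[0,0,0],[0,0,0],[0,0,0],[0,0,0]], "offset": [[0,0,0.04],[0,0,0.08],[0,0,0.1],[0,0,0.1]], "hand": [0.6,0.6,0.6,0.6]}}

```text
time: 24.72
ee_pos: [0.5794, -0.2305, 0.1093]
ee_rot: [0.0, 0.723, -0.691, -0.0]
wrist_force: [-0.6, -0.3, -0.7]
finger_gap: 0.0603
grasp_force: 32.6
```

{"api": "play_rows", "payload": {"rot": [[0,0,0],[0,0,0],[0,0,0],[0,0,0]], "offset": [[-0.009,0.2,0],[-0.02,0.45,0],[-0.031,0.7,0],[-0.045,1,0]], "hand": [0.6,0.6,0.6,0.6]}}

```text
time: 25.22
ee_pos: [0.5746, -0.1289, 0.1091]
ee_rot: [0.0, 0.723, -0.691, -0.0]
wrist_force: [0.3, -0.6, -0.8]
finger_gap: 0.0601
grasp_force: 32.6
```

{"api": "play_rows", "payload": {"rot": [[0,0,0],[0,0,0],[0,0,0],[0,0,0]], "offset": [[-0.013,0.3,0],[-0.025,0.55,0],[-0.035,0.8,0],[-0.045,1,0]], "hand": [0.6,0.6,0.6,0.6]}}

```text
time: 25.72
ee_pos: [0.57, -0.0287, 0.1092]
ee_rot: [0.0, 0.723, -0.69, -0.0]
wrist_force: [0.3, 0.3, -1.6]
finger_gap: 0.0604
grasp_force: 32.6
```

{"api": "play_rows", "payload": {"rot": [[0,0,0],[0,0,0.05],[0,0,0.082]], "offset": [[-0.1,0.3,0.3],[-0.3,0.7,0.5],[-0.5,1,0.5]], "hand": [0.6,0.6,0.6]}}

```text
time: 26.1
ee_pos: [0.5207, 0.0716, 0.1611]
ee_rot: [-0.002, 0.745, -0.667, 0.001]
wrist_force: [1.0, 0.4, -0.7]
finger_gap: 0.0602
grasp_force: 33.0
```

{"api": "play_rows", "payload": {"rot": [[0,0,0],[0,0,0]], "offset": [[-0.25,0.5,0],[-0.45,1,0]], "hand": [0.6,0.6]}}

```text
time: 26.35
ee_pos: [0.4741, 0.1711, 0.1595]
ee_rot: [-0.0, 0.745, -0.667, -0.0]
wrist_force: [1.2, 0.9, -0.5]
finger_gap: 0.0603
grasp_force: 32.9
```

{"api": "play_rows", "payload": {"rot": [[0,0,0],[0,0,0],[0,0,0]], "offset": [[0,0.35,0],[0,0.35,0],[0,0.35,0]], "hand": [0.6,0.6,0.6]}}

```text
time: 26.72
ee_pos: [0.475, 0.2045, 0.1591]
ee_rot: [0.0, 0.745, -0.667, -0.0]
wrist_force: [-0.6, -0.5, -0.1]
finger_gap: 0.0604
grasp_force: 32.9
```

```bash
python3 - <<'E'
from h import *
s,p,d,W=wrist("w6"); print(s["time"],s["ee_pos"],jaw(s),s["finger_gap"],s["wrist_force"])
m=mask(p,"red")&(d>0)&(W[...,2]<.06); m[280:,230:410]=0
for lo,hi in ((-.01,.009),(.044,.06),(-.01,.06)):
    k=cv2.erode((m&(W[...,2]>lo)&(W[...,2]<hi)).astype(np.uint8),np.ones((2,2)))>0
    if k.sum()>50: print(lo,k.sum(),cv2.minAreaRect((W[k][:,:2]*1000).astype(np.float32)))
E
```

```text
26.725 [0.4750456  0.20453689 0.15912732] 6.329913032482864 0.06039466996965824 [-0.55746102 -0.49784731 -0.14880059]
-0.01 15505 ((469.63543701171875, 168.47750854492188), (118.43409729003906, 81.63986206054688), 6.083104133605957)
0.044 2400 ((494.24755859375, 170.50717163085938), (77.64278411865234, 91.32940673828125), 5.529512405395508)
-0.01 21352 ((470.9545593261719, 167.85736083984375), (124.3235855102539, 91.08610534667969), 6.247867107391357)
```

View pics/w6.png

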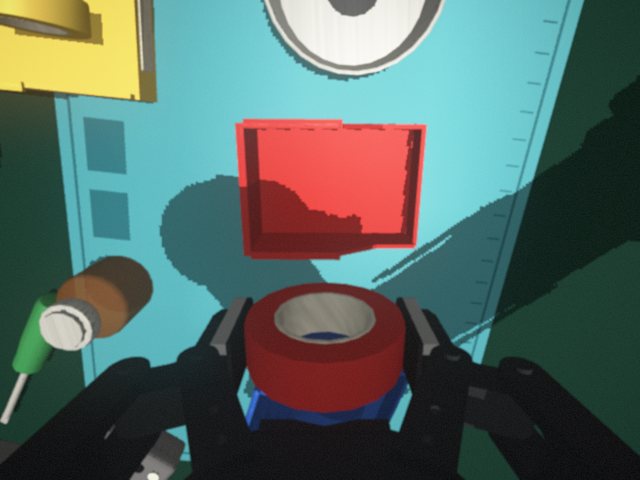

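The red bin spans columns 237–425 and rows 122–258, and the roll is held level at (325,345). The bin centre is (0.470, 0.168), so the shift is about -5 mm in x and -36 mm in y.

{"api": "play_rows", "payload": {"rot": [[0,0,0],[0,0,0],[0,0,0],[0,0,0],[0,0,0]], "offset": [[-0.05,-0.36,0],[-0.05,-0.36,-0.3],[-0.05,-0.36,-0.6],[-0.05,-0.36,-0.8],[-0.05,-0.36,-0.8]], "hand": [0.6,0.6,0.6,0.6,0.6]}}

```text
time: 27.4
ee_pos: [0.4695, 0.167, 0.0781]
ee_rot: [0.002, 0.744, -0.668, -0.0]
wrist_force: [0.1, 0.1, -0.3]
finger_gap: 0.0604
grasp_force: 32.9
```

{"api": "play_rows", "payload": {"rot": [[0,0,0],[0,0,0],[0,0,0],[0,0,0]], "offset": [[0,0,-0.2],[0,0,-0.38],[0,0,-0.45],[0,0,-0.45]], "hand": [0.6,0.6,0.6,0.6]}}

```text
time: 27.9
ee_pos: [0.4708, 0.1685, 0.0348]
ee_rot: [-0.0, 0.745, -0.667, 0.0]
wrist_force: [0.1, -0.3, 0.0]
finger_gap: 0.0604
grasp_force: 33.0
```

{"api": "play_rows", "payload": {"rot": [[0,0,0],[0,0,0],[0,0,0],[0,0,0],[0,0,0]], "offset": [[0,0,0],[0,0,0],[0,0,0],[0,0,0],[0,0,0]], "hand": [0.65,0.75,0.82,0.82,0.82]}}

```text
time: 28.52
ee_pos: [0.4705, 0.1686, 0.0343]
ee_rot: [-0.0, 0.745, -0.667, 0.0]
wrist_force: [-0.9, -0.8, -0.7]
finger_gap: 0.0701
grasp_force: 0.0
```

{"api": "play_rows", "payload": {"rot": [[0,0,0],[0,0,0],[0,0,0],[0,0,0]], "offset": [[0,0,0.15],[0,0,0.4],[0,0,0.8],[0,0,1]], "hand": [0.82,0.82,0.82,0.82]}}

```text
time: 29.02
ee_pos: [0.4712, 0.1689, 0.1365]
ee_rot: [-0.001, 0.745, -0.667, 0.001]
wrist_force: [1.3, 0.7, 0.1]
finger_gap: 0.0699
grasp_force: 0.0
```

{"api": "play_rows", "payload": {"rot": [[0,0,0],[0,0,0],[0,0,0],[0,0,0],[0,0,0],[0,0,0]], "offset": [[0,0,0.5],[0,0,1],[-0.5,0,1],[-1,0,1],[-1,0,1],[-1,0,1]], "hand": [0.82,0.82,0.82,0.82,0.82,0.82]}}

```text
time: 29.78
ee_pos: [0.3706, 0.1687, 0.2346]
ee_rot: [-0.0, 0.745, -0.667, 0.0]
wrist_force: [0.6, 0.3, 0.2]
finger_gap: 0.0698
grasp_force: 0.0
```

```bash
python3 - <<'E'
from h import *
s=env.observe(); print(s["time"],s["ee_pos"],s["wrist_force"],s["joint_vel"].round(3))
p,d=imaging.read_camera("scene"); cv2.imwrite("pics/s2.png",cv2.resize(p[160:420,200:600,::-1],(800,520)))
E
```

```text
29.775 [0.3705673  0.16869326 0.23458766] [0.6076428  0.32945135 0.21938987] [-0.015  0.027  0.016 -0.002  0.002  0.001]
```

View pics/s2.png

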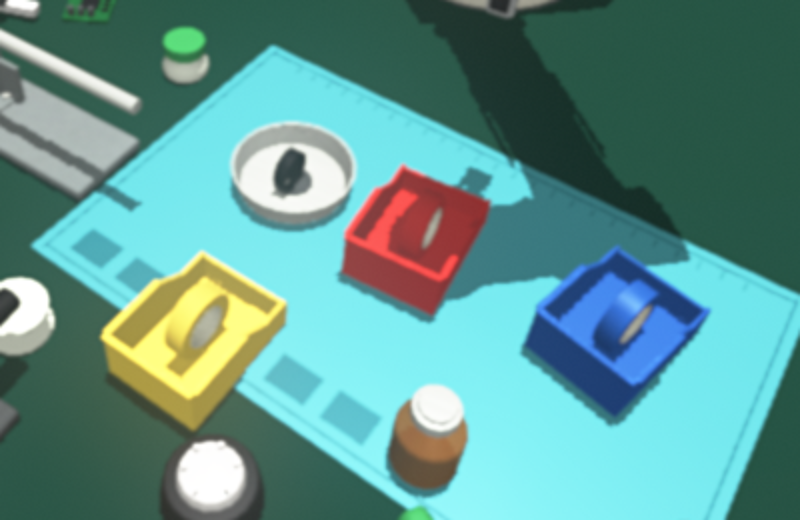

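All three rolls stand in their own bins: yellow at (200,320), red at (425,222) and blue at (630,315) in the crop. The collar is in the dish at (290,172), and the bottle is upright at (428,440). I'll let things settle, then hand in.

{"api": "play_rows", "payload": {"rot": [[0,0,0],[0,0,0],[0,0,0],[0,0,0],[0,0,0],[0,0,0],[0,0,0],[0,0,0]], "offset": [[0,0,0],[0,0,0],[0,0,0],[0,0,0],[0,0,0],[0,0,0],[0,0,0],[0,0,0]], "hand": [0.82,0.82,0.82,0.82,0.82,0.82,0.82,0.82]}}

```text
time: 30.82
ee_pos: [0.3704, 0.1686, 0.2343]
ee_rot: [-0.0, 0.745, -0.667, -0.0]
wrist_force: [0.3, -0.3, 0.7]
finger_gap: 0.0697
grasp_force: 0.0
```

```bash
python3 - <<'E'
from bench import env
print(env.close_job())
E
```

```text
the job is handed in; nothing more can be done
None
```

The job is handed in, with no verdict returned: the final picture shows the collar in the dish, each roll standing in the bin of its own colour and the bottle upright, with the arm clear of everything at about 31 s of the 115 s allowed.

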